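# Cull the narrow bearing rings and hold the index plunger out

### The job

Five steel bearing rings lie on the indexing plate of the ring gauge; two of them are from a narrower series, clearly lower than the other three. While the plate is still locked, take the two narrow rings off and lay them, without dropping them, in the red reject tray, leaving the good rings in their nests and everything else on the bench alone. Then pull the orange index plunger straight up, all the way out to its stop against its spring so that its pin is clear of the hole in the plate, and finish holding it there, still gripped, so that the plate can be turned.

Things in the scene. Friction and masses are not known exactly. Their poses are not given: they have to be found in the camera images.
- fixture: Indexing ring gauge bolted to the bench: grey base, dark round plate 320 mm across, its top 65 mm above the bench. Origin: on the bench under the plate's centre. x points to the measuring station, an empty nest with a dial gauge (90 mm high, its tip 145 mm from the centre) beyond the plate's rim; -y points to the plunger's bracket.
- plate_center (a point): Centre of the plate's top face (a hub 44 mm across stands 16 mm above it here). Nests lie on a 105 mm radius at 0 (empty), 60, 120, 180, 240 and 300 degrees from the fixture's x, counter-clockwise from above; each has a white disc, 38 mm across, 7 mm high, loose inside the ring's bore. Neighbouring rings are 43 mm apart.
- plunger_knob (a point): Centre of the index plunger's orange knob: upright, 33 mm across, straight side from 8 mm below to 9 mm above this point, top 14 mm above it. Seated, the point is 128 mm above the bench, 145 mm from the plate's centre towards the fixture's -y. It is pulled straight up, has no detent and springs back when let go.
- plunger (a joint): Lift of the plunger in m: 0 = seated, its 9 mm pin 10 mm deep in the index hole, the plate locked; above 0.010 the pin is clear and the plate can turn; 0.016 = fully out, on its stop. The spring pulls it down with 8 N at 0 and 16 N at the stop; the plunger weighs 90 g.
- seat_hole (a point): Mouth of the 12 mm index hole in use, on the plate's top face, right under the plunger. The plunger's bracket is an aluminium post 44 mm wide, 172 to 198 mm from the plate's centre, with an arm over the rim as far in as 122 mm from the centre; the arm's top is 100 mm above the bench, its 27 mm nut's 107 mm, the 18 mm sleeve's 111 mm.
- reject_tray: Red open reject tray fixed on the bench: 230 mm along its x, 170 mm along its y, 32 mm high, walls and floor 5 mm thick. Origin: centre of its underside; room for both rings side by side, 100 mm apart along its x.
- ring_a_center (a point): One of five loose steel rings lying flat in nests on the plate: 62 mm outside diameter, 48 mm bore. Three are 26 mm wide (245 g), two only 14 mm (about 130 g). The point is its centre, half-way up its width: 13 mm above the plate for a good ring, 7 mm for a narrow one. Which of the five are narrow is found from that height or by looking.
- ring_b_center (a point): Another of the five rings (see ring_a_center); the point is its centre, half-way up its width.
- ring_c_center (a point): Another of the five rings (see ring_a_center); the point is its centre, half-way up its width.
- ring_d_center (a point): Another of the five rings (see ring_a_center); the point is its centre, half-way up its width.
- ring_e_center (a point): Another of the five rings (see ring_a_center); the point is its centre, half-way up its width.
- caliper: Bystander: digital caliper lying flat, 200 mm long, 12 mm high, with two jaws sideways. Origin: under its middle.
- setting_ring: Bystander: brass setting ring lying flat, 80 mm across, 20 mm high. Origin: centre of its underside.
- oil_bottle: Bystander: white bottle with a yellow cap, 60 mm across, 150 mm high, upright. Origin: centre of its underside.
- marker: Bystander: white and red marker pen lying flat, 123 mm long, 12 mm thick. Origin: under its middle.
- tape_roll: Bystander: roll of yellow tape lying flat, 90 mm across, 24 mm high. Origin: centre of its underside.
Not all that is in view belongs to the job. Leave any blue or green look-alike of the part that bears ring_b_center alone.

How it is judged:
On the way, in this order (a step that is already met when the one before it is completed fails the run):
1. both narrow rings lie in the reject tray, at rest and let go (x of ring_b_center in the frame of reject_tray between -0.085 and 0.085 m and y of ring_b_center in the frame of reject_tray between -0.055 and 0.055 m and z of each of ring_b_center, ring_d_center in the frame of reject_tray below 0.04 m and x of ring_d_center in the frame of reject_tray between -0.085 and 0.085 m and y of ring_d_center in the frame of reject_tray between -0.055 and 0.055 m and linear speed of each of ring_b, ring_d below 0.05 m/s and contact force between the fingers and ring_b below 0.2 N and contact force between the fingers and ring_d below 0.2 N), for 0.2 s.
2. the index plunger is pulled out to its stop by the gripper (value of joint plunger above 0.0135 m and contact force between the fingers and plunger above 3 N), for 0.2 s.
At the end, for the whole second after the job is handed in: The fingers hold the plunger (over 3 N) at least 13.5 mm out of its 16 mm; both narrow rings rest untouched in the red tray (centres within 85 mm along and 55 mm across of its middle, under 40 mm above its underside); the three good rings are within 15 mm of where they began (all of step 1 and all of step 2 and distance of each of ring_a_center, ring_c_center, ring_e_center from where it was at the start of the episode below 0.015 m); the arm keeps its last pose, push and grip.
It fails at once if the plunger is lifted more than 5 mm, unlocking the plate, while a narrow ring is not yet in the tray (value of joint plunger above 0.005 m and not (x of ring_b_center in the frame of reject_tray between -0.085 and 0.085 m and y of ring_b_center in the frame of reject_tray between -0.055 and 0.055 m and z of each of ring_b_center, ring_d_center in the frame of reject_tray below 0.04 m and x of ring_d_center in the frame of reject_tray between -0.085 and 0.085 m and y of ring_d_center in the frame of reject_tray between -0.055 and 0.055 m)).
It fails at once if a good ring is shifted by more than 15 mm (distance of any of ring_a_center, ring_c_center, ring_e_center from where it was at the start of the episode above 0.015 m).
It fails at once if a narrow ring is dropped: it moves faster than 0.7 m/s (a fall of 25 mm) low down at the tray, or falls onto the bench ((linear speed of ring_b above 0.7 m/s and horizontal distance between ring_b_center and reject_tray below 0.14 m and height (world z) of ring_b_center below 0.06 m) or (linear speed of ring_d above 0.7 m/s and horizontal distance between ring_d_center and reject_tray below 0.14 m and height (world z) of ring_d_center below 0.06 m) or (horizontal distance between ring_b_center and reject_tray above 0.17 m and height (world z) of ring_b_center below 0.04 m) or (horizontal distance between ring_d_center and reject_tray above 0.17 m and height (world z) of ring_d_center below 0.04 m)).
It fails at once if a bystander on the bench is shifted by more than 20 mm (distance of any of caliper, setting_ring, oil_bottle, marker, tape_roll from where it was at the start of the episode above 0.02 m).
It also fails if it takes over 69 s, if anything falls off the work surface, if the arm or the gripper's body presses on something with over 40 N, if the wrist force passes 120 N, or if a joint passes its speed limit or range.

### The arm

A 6-joint arm with a two-finger parallel gripper is mounted at the origin on the work surface. World frame = base frame: x ahead of the robot, y to its left, z up, the work surface at z = 0. Lengths are in m, angles in rad, forces in N, time in s.
With the tool pointing down it reaches from about 0.35 to 1 m from the base axis. Payload 7.1 kg.
Tool frame: the origin (TCP) lies midway between the tips of the shut fingers; the grasp point (between the pads) lies 19 mm behind it; z points along the fingers, y is the line along which they close (so a half turn about z gives the same grasp; the last joint's range is limited). The gripper opens to 85 mm and grips with 20 to 120 N. Pads are 22 mm wide; open, the fingers measure 114 mm over their backs; the gripper's body (76 mm by 85 mm) begins 54 mm behind the grasp point. The pads swing forward as they close: fully open they stand 13 mm farther back than shut.
Start: joints at [-1.282, 0.423, 1.63, -0, 1.089, -0.019], TCP at [0.189, -0.596, 0.231] pointing down, gripper open.
Joint ranges: [-3, 3], [-0.9, 2.11], [0.09, 2.58], [-1.31, 4.45], [0.11, 2.69], [-2.54, 2.54]. Speed limits (rad/s): [2.39, 2.39, 3.01, 3.14, 3.14, 3.14].

### API

Orientations are given as [roll, pitch, yaw] about the fixed x, y, z axes, in that order (R = Rz(yaw) Ry(pitch) Rx(roll)).
In Python, from workcell import r gives the robot as it stands.
- The arm moves only by the tool step_arm, never from a script. Its argument "motion" is a list of rows, each a list of 6 numbers: the shift along the tool's x, y, z each as a share of 0.5 m, from -1 to 1, then the turn, a rotation vector about the tool's x, y, z each as a share of 8 degrees, from -1 to 1. In form: [[x, y, z, wx, wy, wz], ...]. A call has 1 to 20 rows; each row shifts and turns the commanded pose from where the row before left it, along the tool's axes as they then stand; what a row does not reach is not made up. A row lasts 1/10 s, in which the tool goes at most 50 mm and 8.59 degrees, less where a joint would pass 70% of its speed; a pose out of reach is approached as far as the arm can. A call with a number of a shift or a turn outside -1 to 1 is refused whole. A call with a gripper value outside its range is refused whole. "grip" is the closure, from -1 (fully open) to 1 (shut), set as the call begins (left out, the last holds). The fingers move at their own pace and stop on an object; "newtons" is the grip in N (left out, the last holds). Time passes only in rows, so rows that do not move let the fingers close. It gives the time, the measured TCP pose, the force, the opening and the grip force at its end, in the units of the state.
- r.get_state(): the state, without advancing time (a new reading comes with each control period).
- r.get_image(name): name is "side" or "top"; returns the picture (384x512x3 uint8, red, green, blue); there is no depth.
- r.calibration(name): a dict with "intrinsics" (3x3 intrinsics, pixels), "cam_to_world" (4x4, takes a point from camera to world coordinates). Camera axes: x right, y up, looking along -z (the intrinsics and any distortion apply to the point x, -y, -z); pixel columns grow to the right and rows downward; lengths in m; the calibration is good to about 2 mm. A picture is of the moment at which its call begins. calibration takes no time and is no camera call.
- r.finish_job(): hands the job in; it is judged then, once.
The state is a dict: "t": time; "joint_pos": joint angles; "dq": joint speeds; "tau": joint torques, N m; "tcp_pos": TCP position; "tool_rot": TCP orientation; "wrist_force": force on the tool from outside, world axes, zero at the start; "torque": the same for the moment, N m; "gripper_width": opening from 0.0 (shut) to 1.0 (fully open); "gripper_force": force on a finger pad.
Only numpy, scipy, OpenCV 4.12 (cv2) and the standard library are available. Lean on these libraries where they do the work, as an engineer would, in place of code of your own. Each camera call takes 0.05 s, during which the arm holds its last target. There are 200 camera calls.

## Working session

There is one attempt and no reset: what is moved stays moved. The work goes in short steps, Python scripts to look and compute and a tool call to move; the robot and the scene stay as the last step left them, time stands still between calls to the robot, and variables do not carry over. Pictures are saved under pics/ and viewed, at most 12 in all, crops included, and the job is handed in when it is done.

Besides the shell and the picture viewer there is one more tool, called after ">>>" as name(argument=value, ...), one argument or row to a line, values as JSON. step_arm: Moves the arm, as the interface text tells. Shift numbers are shares of 0.5 m and turn numbers shares of 8 degrees, none past 1 either way. Its arguments: {"type":"object","properties":{"motion":{"type":"array"},"grip":{"type":"number"},"newtons":{"type":"number"}},"required":["motion"]}

```bash
mkdir -p pics; cat > h.py <<'E'
import numpy as np, cv2
from workcell import r
def ray(name,uv):
    c=r.calibration(name);K=np.array(c["intrinsics"]);T=np.array(c["cam_to_world"])
    p=np.linalg.solve(K,[uv[0],uv[1],1.]);d=T[:3,:3]@[p[0],-p[1],-p[2]]
    return T[:3,3],d
def onz(name,uv,z):
    o,d=ray(name,uv);return o+d*(z-o[2])/d[2]
def proj(name,P):
    c=r.calibration(name);K=np.array(c["intrinsics"]);T=np.array(c["cam_to_world"])
    q=T[:3,:3].T@(np.array(P)-T[:3,3]);q=K@[q[0],-q[1],-q[2]];return q[:2]/q[2]
def save(name,fn,crop=None,s=1):
    im=r.get_image(name)[:,:,::-1].copy()
    np.save('pics/'+fn+'.npy',im)
    if crop: im=im[crop[1]:crop[3],crop[0]:crop[2]]
    cv2.imwrite('pics/'+fn+'.png',cv2.resize(im,None,fx=s,fy=s,interpolation=cv2.INTER_CUBIC));return im
E
python3 - <<'E'
from h import *
for n in("top","side"):
    save(n,n+'0',None,1.5);c=r.calibration(n);print(n,np.round(c["intrinsics"],1).tolist(),np.round(c["cam_to_world"],3).tolist(),[k for k in c])
s=r.get_state();print(s)
E
```

```text
top [[418.3, 0.0, 259.4], [0.0, 418.3, 196.8], [0.0, 0.0, 1.0]] [[-0.013, 0.994, -0.111, 0.366], [-1.0, -0.013, 0.005, 0.035], [0.004, 0.111, 0.994, 1.582], [0.0, 0.0, 0.0, 1.0]] ['intrinsics', 'cam_to_world']
side [[379.8, 0.0, 256.2], [0.0, 379.8, 188.2], [0.0, 0.0, 1.0]] [[0.991, 0.061, -0.119, 0.392], [-0.133, 0.514, -0.847, -0.9], [0.01, 0.855, 0.518, 0.689], [0.0, 0.0, 0.0, 1.0]] ['intrinsics', 'cam_to_world']
{'t': 0.1, 'joint_pos': array([-1.28197906e+00,  4.23772571e-01,  1.63058407e+00,  2.94892386e-05,
        1.08864994e+00, -1.90005446e-02]), 'dq': array([ 0.00049208, -0.00064154, -0.00126089, -0.00060167, -0.00086671,
        0.00096456]), 'tau': array([-7.99429387e-06, -5.58425796e+01, -2.82445174e+01, -5.93299046e-05,
        3.01876120e-03,  2.13615536e-06]), 'tcp_pos': array([ 0.1892537 , -0.59514079,  0.23062995]), 'tool_rot': array([-3.14017948e+00, -5.29671881e-05,  3.07804085e-01]), 'wrist_force': array([-0.58487005,  0.25205473,  0.08925811]), 'torque': array([-0.00971898, -0.05059015,  0.00724148]), 'gripper_force': 0.0, 'gripper_width': 0.9995886525566313}
```

View pics/top0.png

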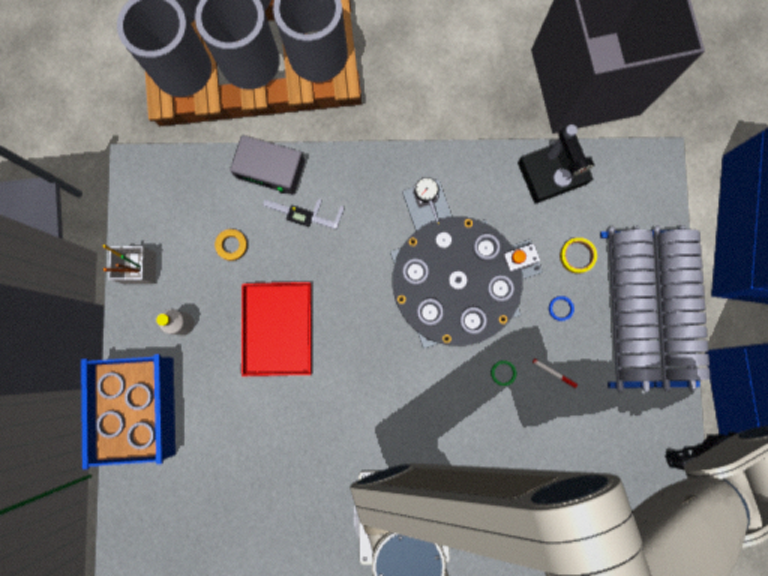

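View pics/side0.png

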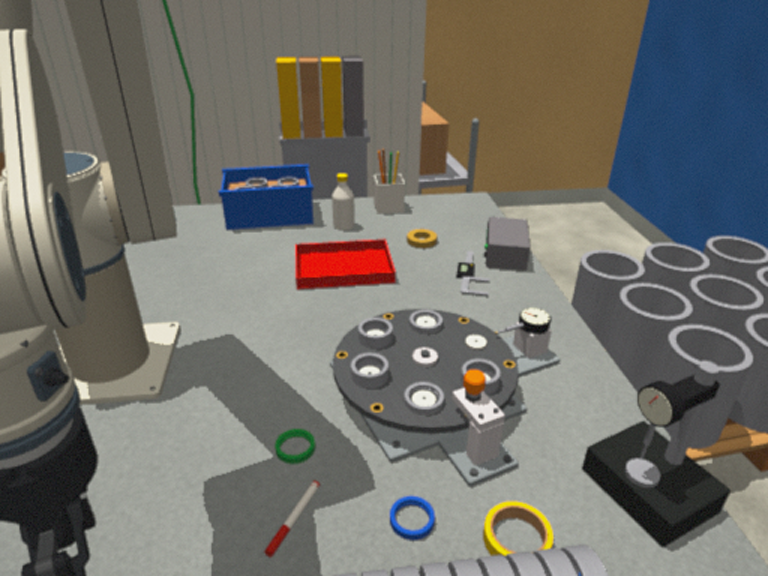

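Top view (1.5× pixels): plate centred at (458,280), empty nest (444,240), knob (519,257), tray (277,329), five rings at (486,247), (500,288), (473,320), (430,312), (415,271). In the side view the rings at (425,320) and (423,397) look lower. The blue and green rings are decoys. Next I'll measure these and confirm in an enlarged crop.

```bash
python3 - <<'E'
from h import *
im=np.load('pics/top0.npy');hsv=cv2.cvtColor(im,cv2.COLOR_BGR2HSV)
def blobs(m,amin):
    n,l,s,c=cv2.connectedComponentsWithStats(m.astype(np.uint8));return [(s[i,4],c[i].round(1)) for i in range(1,n) if s[i,4]>=amin]
H,S,V=hsv[...,0],hsv[...,1],hsv[...,2]
# tray
m=(((H<6)|(H>174))&(S>150)&(V>90)).astype(np.uint8)
cs,_=cv2.findContours(m,0,2);c=max(cs,key=cv2.contourArea);rc=cv2.minAreaRect(c);bp=cv2.boxPoints(rc)
print('tray',rc,[onz('top',p,.032)[:2].round(3).tolist() for p in bp],onz('top',rc[0],.032).round(4))
# knob
mk=(H>6)&(H<16)&(S>180)&(V>120)
print('knobs',[(a,p,onz('top',p,.139).round(4)) for a,p in blobs(mk,15)])
ims=np.load('pics/side0.npy');hs=cv2.cvtColor(ims,cv2.COLOR_BGR2HSV)
mk=(hs[...,0]>4)&(hs[...,0]<16)&(hs[...,1]>180)&(hs[...,2]>120)
print('knob side',blobs(mk,20))
# white discs
roi=np.zeros_like(V);cv2.circle(roi,(305,187),85,1,-1)
mw=(V>215)&(S<25)&(roi>0)
for a,p in blobs(mw,20): print(a,p,onz('top',p,.072).round(4))
a=cv2.resize(im[130:240,250:370],None,fx=4,fy=4,interpolation=2)
b=cv2.resize(ims[195:300,215:355],None,fx=4,fy=4,interpolation=2)[:, :]
h=max(a.shape[0],b.shape[0]);b=cv2.resize(b,(320,240));a=cv2.resize(a,(480,440))
cv=np.zeros((560,800,3),np.uint8)
b=cv2.resize(ims[195:300,215:355],(800,600),interpolation=2)
cv2.imwrite('pics/c1.png',b)
E
```

```text
tray ((184.0, 218.99998474121094), (61.99999237060547, 45.99999237060547), 90.0) [[0.577, 0.393], [0.574, 0.221], [0.344, 0.221], [0.347, 0.39]] [0.4595 0.3065 0.032 ]
knobs [(np.int32(168), array([184.8,  61.1]), array([1.0217, 0.2886, 0.139 ])), (np.int32(132), array([215.3,  59.8]), array([1.0253, 0.1788, 0.139 ])), (np.int32(162), array([153.4,  64.2]), array([1.0113, 0.4013, 0.139 ])), (np.int32(117), array([122.9,  69.6]), array([0.9924, 0.5103, 0.139 ]))]
knob side [(np.int32(96), array([315.1, 256.7]))]
101 [284.3 125.3] [ 0.7995 -0.0695  0.072 ]
63 [295.3 159.4] [ 0.6706 -0.1073  0.072 ]
62 [323.4 165. ] [ 0.6484 -0.2099  0.072 ]
110 [348.8 171.6] [ 0.6227 -0.3022  0.072 ]
65 [276.6 180.8] [ 0.5921 -0.0372  0.072 ]
71 [304.9 186.3] [ 0.5705 -0.14    0.072 ]
63 [333.1 191.9] [ 0.5486 -0.2422  0.072 ]
65 [286. 208.] [ 0.4921 -0.0695  0.072 ]
64 [314.5 213.6] [ 0.4704 -0.1722  0.072 ]
```

View pics/c1.png

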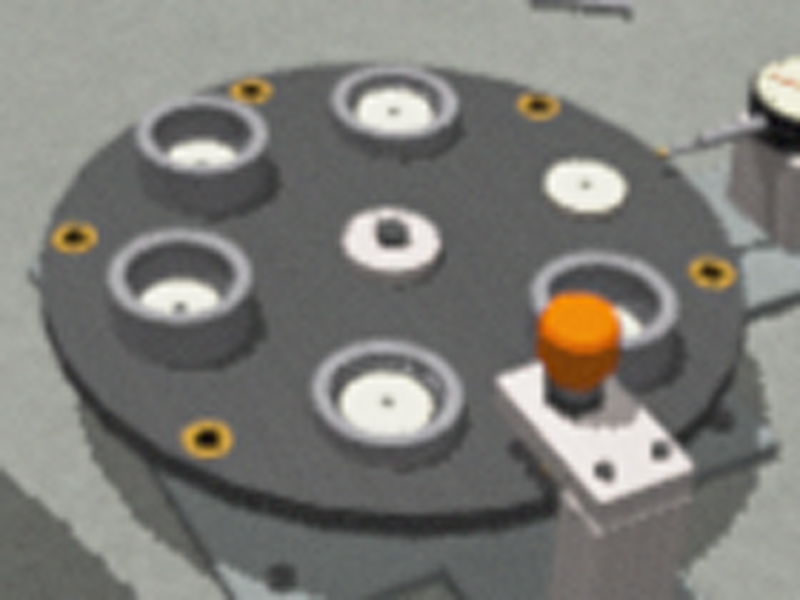

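In the crop, the rings at (395,100) and (387,397) are clearly low. The other three, at (203,150), (180,290) and (605,300), are tall. So the narrow ones are nest 60° at about (.592,-.037) and nest 240° at about (.549,-.242). I'll rotate first so the fingers clear the bracket.

>>> step_arm(
  motion=[
    [0,0,0,0,0,-1],
    [0,0,0,0,0,-1],
    [0,0,0,0,0,-1],
    [0,0,0,0,0,-1],
    [0,0,0,0,0,-1],
    [0,0,0,0,0,-1],
    [0,0,0,0,0,-1],
    [0,0,0,0,0,-1],
    [0,0,0,0,0,-1],
    [0,0,0,0,0,-1],
    [0,0,0,0,0,-1],
    [0,0,0,0,0,-1],
    [0,0,0,0,0,-1],
    [0,0,0,0,0,-1],
    [0,0,0,0,0,-1],
    [0,0,0,0,0,-1],
    [0,0,0,0,0,-0.8],
    [0,0,0,0,0,0],
  ],
  grip=-1,
  newtons=40,
)

```text
t: 1.9
tcp_pos: [0.1893, -0.5953, 0.2309]
tool_rot: [3.141, -0.001, 2.654]
wrist_force: [0.5, -0.1, -0.8]
gripper_width: 1.004
gripper_force: 0.0
```

```bash
cat >> h.py <<'E'
from scipy.spatial.transform import Rotation as Ro
def go(P):
    s=r.get_state();R=Ro.from_euler('xyz',s["tool_rot"])
    d=R.inv().apply(np.array(P)-s["tcp_pos"])
    print('tcp',s["tcp_pos"].round(4),'rpy',np.degrees(s["tool_rot"]).round(2),'d(units)',(d/.5).round(4),'t',round(s["t"],2),'rows>',np.linalg.norm(d)/.05,'F',s["wrist_force"].round(1),'w',round(s["gripper_width"],3))
E
python3 - <<'E'
from h import *
for z in(.065+.014,):
  for p in((.5925,-.037,z),(.5486,-.2422,z)): print(proj('side',p),proj('top',p))
o1,d1=ray('top',(346.0,171.3));print(onz('top',(346,171.3),.142),proj('side',(.615,-.278,.131)))
go((.5486,-.2422,.200)); print(r.get_state()['joint_pos'])
E
```

```text
[284.0707198  211.59500198] [276.62411157 180.40577325]
[282.74189165 262.36108953] [333.4534492  191.67014472]
[ 0.6119951  -0.27680546  0.142     ] [316.32725558 253.1379405 ]
tcp [ 0.1893 -0.5953  0.2309] rpy [ 1.7996e+02 -3.0000e-02  1.5209e+02] d(units) [-0.3044  0.9605  0.0622] t 1.9 rows> 10.09463063970577 F [ 0.5 -0.1 -0.8] w 1.004
[-1.28200098e+00  4.23519651e-01  1.63033870e+00  5.46583041e-06
  1.08860466e+00 -2.36559657e+00]
```

>>> step_arm(
  motion=[
    [-0.0254,0.08,0.0052,0,0,0],
    [-0.0254,0.08,0.0052,0,0,0],
    [-0.0254,0.08,0.0052,0,0,0],
    [-0.0254,0.08,0.0052,0,0,0],
    [-0.0254,0.08,0.0052,0,0,0],
    [-0.0254,0.08,0.0052,0,0,0],
    [-0.0254,0.08,0.0052,0,0,0],
    [-0.0254,0.08,0.0052,0,0,0],
    [-0.0254,0.08,0.0052,0,0,0],
    [-0.0254,0.08,0.0052,0,0,0],
    [-0.0254,0.08,0.0052,0,0,0],
    [-0.0254,0.08,0.0052,0,0,0],
    [0,0,0,0,0,0],
    [0,0,0,0,0,0],
  ],
)

```text
t: 3.3
tcp_pos: [0.5492, -0.2423, 0.1997]
tool_rot: [-3.141, -0.001, 2.653]
wrist_force: [0.3, 0.3, -0.3]
gripper_width: 1.003
gripper_force: 0.0
```

```bash
python3 - <<'E'
from h import *
go((.5486,-.2422,.100))
save('side','s1',(205,140,365,300),3.7)
E
```

```text
tcp [ 0.5492 -0.2423  0.1997] rpy [-1.7998e+02 -5.0000e-02  1.5203e+02] d(units) [ 0.001  -0.0004  0.1993] t 3.3 rows> 1.9934860290693395 F [ 0.3  0.3 -0.3] w 1.003
```

View pics/s1.png

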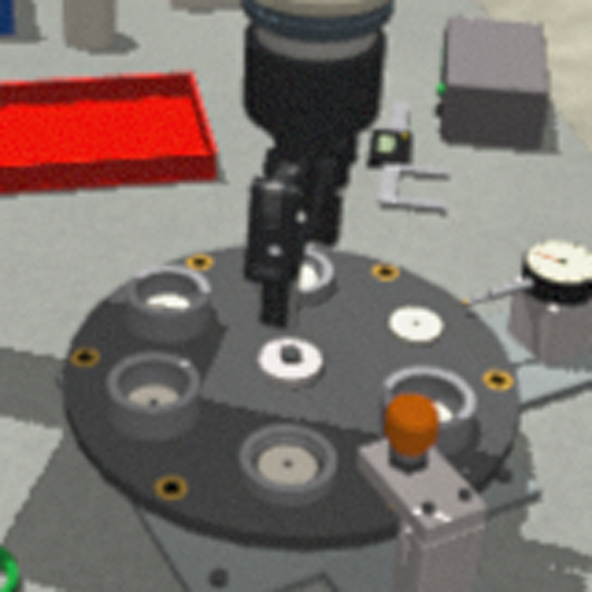

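The near fingertip is at (275,315) and the far one at (325,240), above the ring at (288,463) with a clear path down. Descending.

>>> step_arm(
  motion=[
    [0.001,0,0.05,0,0,0],
    [0,0,0.05,0,0,0],
    [0,0,0.05,0,0,0],
    [0,0,0.05,0,0,0],
    [0,0,0.03,0,0,0],
    [0,0,0.02,0,0,0],
    [0,0,0.014,0,0,0],
    [0,0,0.01,0,0,0],
    [0,0,0,0,0,0],
    [0,0,0,0,0,0],
  ],
)

```text
t: 4.35
tcp_pos: [0.549, -0.243, 0.0637]
tool_rot: [3.142, 0.001, 2.653]
wrist_force: [-0.4, 0.2, 0.1]
gripper_width: 0.999
gripper_force: 0.0
```

```bash
python3 - <<'E'
from h import *
go((.5486,-.2422,.060))
save('side','s2',(225,160,345,300),4)
E
```

```text
tcp [ 0.549  -0.243   0.0637] rpy [1.8000e+02 5.0000e-02 1.5203e+02] d(units) [0.0015 0.0011 0.0074] t 4.35 rows> 0.07618139411028517 F [-0.4  0.2  0.1] w 0.999
```

View pics/s2.png

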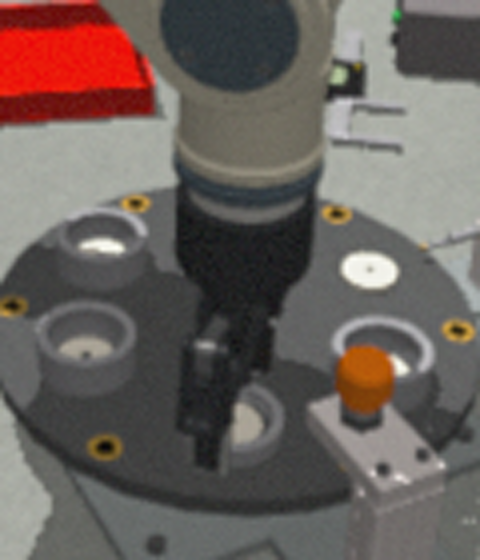

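The fingers straddle the ring: near tip at (208,468), ring centre around (245,425). Going down 3 mm and closing.

>>> step_arm(
  motion=[
    [0,0,0.006,0,0,0],
    [0,0,0,0,0,0],
    [0,0,0,0,0,0],
    [0,0,0,0,0,0],
    [0,0,0,0,0,0],
    [0,0,0,0,0,0],
    [0,0,0,0,0,0],
    [0,0,0,0,0,0],
  ],
  grip=1,
  newtons=40,
)

```text
t: 5.2
tcp_pos: [0.5489, -0.2429, 0.0609]
tool_rot: [-3.142, 0.001, 2.654]
wrist_force: [-1.3, 0.3, 5.2]
gripper_width: 0.711
gripper_force: 42.7
```

>>> step_arm(
  motion=[
    [0,0,-0.01,0,0,0],
    [0,0,-0.02,0,0,0],
    [0,0,-0.04,0,0,0],
    [0,0,-0.06,0,0,0],
    [0,0,-0.06,0,0,0],
    [0,0,-0.06,0,0,0],
    [0,0,-0.04,0,0,0],
    [0,0,0,0,0,0],
  ],
)

```text
t: 6.0
tcp_pos: [0.5504, -0.2437, 0.2089]
tool_rot: [3.141, 0.006, 2.654]
wrist_force: [0.8, 0.1, -0.4]
gripper_width: 0.713
gripper_force: 43.8
```

```bash
python3 - <<'E'
from h import *
go((.41,.3065,.200));print(r.get_state()['gripper_force'])
save('side','s3',(225,130,345,270),4)
E
```

```text
tcp [ 0.5504 -0.2437  0.2089] rpy [179.98   0.37 152.04] d(units) [0.764  0.8402 0.0132] t 6.0 rows> 11.357440304324841 F [ 0.8  0.1 -0.4] w 0.713
43.78424009308219
```

View pics/s3.png

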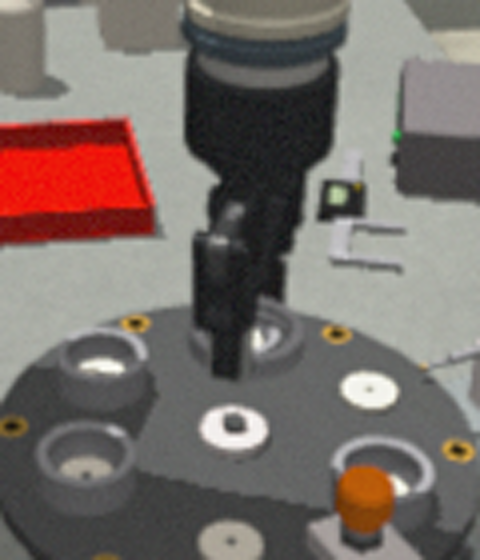

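The nest at (230,540) is now empty except for its disc, and the ring is in the fingers at (245,340). Carrying it to the tray.

>>> step_arm(
  motion=[
    [0.02,0.02,0,0,0,0],
    [0.048,0.0525,0,0,0,0],
    [0.048,0.0525,0,0,0,0],
    [0.048,0.0525,0,0,0,0],
    [0.048,0.0525,0,0,0,0],
    [0.048,0.0525,0,0,0,0],
    [0.048,0.0525,0,0,0,0],
    [0.048,0.0525,0,0,0,0],
    [0.048,0.0525,0,0,0,0],
    [0.048,0.0525,0,0,0,0],
    [0.048,0.0525,0,0,0,0],
    [0.048,0.0525,0,0,0,0],
    [0.048,0.0525,0,0,0,0],
    [0.048,0.0525,0,0,0,0],
    [0.048,0.0525,0,0,0,0],
    [0.048,0.0525,0,0,0,0],
    [0.024,0.0325,0,0,0,0],
    [0,0,0,0,0,0],
    [0,0,0,0,0,0],
  ],
)

```text
t: 7.95
tcp_pos: [0.4066, 0.3068, 0.2037]
tool_rot: [-3.139, -0.001, 2.655]
wrist_force: [-0.8, 0.0, -1.8]
gripper_width: 0.707
gripper_force: 43.8
```

```bash
python3 - <<'E'
from h import *
go((.41,.3065,.003))
E
```

```text
tcp [0.4066 0.3068 0.2037] rpy [-1.7983e+02 -8.0000e-02  1.5212e+02] d(units) [-0.0069  0.0039  0.4014] t 7.95 rows> 4.01482826938836 F [-0.8  0.  -1.8] w 0.707
```

>>> step_arm(
  motion=[
    [-0.004,0.002,0.04,0,0,0],
    [-0.003,0.002,0.06,0,0,0],
    [0,0,0.06,0,0,0],
    [0,0,0.06,0,0,0],
    [0,0,0.06,0,0,0],
    [0,0,0.05,0,0,0],
    [0,0,0.03,0,0,0],
    [0,0,0.01,0,0,0],
    [0,0,0,0,0,0],
    [0,0,0,0,0,0],
  ],
)

```text
t: 8.95
tcp_pos: [0.4126, 0.3071, 0.0207]
tool_rot: [3.141, 0.0, 2.653]
wrist_force: [-0.2, -0.1, -1.8]
gripper_width: 0.711
gripper_force: 43.8
```

>>> step_arm(
  motion=[
    [0,0,0.006,0,0,0],
    [0,0,0.006,0,0,0],
    [0,0,0.006,0,0,0],
    [0,0,0.006,0,0,0],
    [0,0,0.004,0,0,0],
    [0,0,0,0,0,0],
    [0,0,0,0,0,0],
  ],
)

```text
t: 9.65
tcp_pos: [0.4121, 0.3073, 0.006]
tool_rot: [-3.141, -0.0, 2.654]
wrist_force: [0.1, -0.1, -1.9]
gripper_width: 0.707
gripper_force: 43.8
```

>>> step_arm(
  motion=[
    [0,0,0.003,0,0,0],
    [0,0,0.003,0,0,0],
    [0,0,0,0,0,0],
    [0,0,0,0,0,0],
  ],
)

```text
t: 10.05
tcp_pos: [0.4121, 0.3073, 0.0031]
tool_rot: [-3.141, -0.0, 2.654]
wrist_force: [-0.4, -0.7, -1.3]
gripper_width: 0.703
gripper_force: 43.8
```

>>> step_arm(
  motion=[
    [0,0,0.003,0,0,0],
    [0,0,0,0,0,0],
    [0,0,0,0,0,0],
  ],
)

```text
t: 10.35
tcp_pos: [0.4122, 0.3073, 0.0016]
tool_rot: [-3.142, -0.0, 2.654]
wrist_force: [-0.1, -1.2, -1.3]
gripper_width: 0.708
gripper_force: 43.8
```

>>> step_arm(
  motion=[
    [0,0,0,0,0,0],
    [0,0,0,0,0,0],
    [0,0,0,0,0,0],
    [0,0,0,0,0,0],
    [0,0,0,0,0,0],
    [0,0,-0.01,0,0,0],
    [0,0,-0.03,0,0,0],
    [0,0,-0.06,0,0,0],
    [0,0,-0.08,0,0,0],
    [0,0,-0.08,0,0,0],
    [0,0,-0.08,0,0,0],
    [0,0,-0.06,0,0,0],
    [0,0,0,0,0,0],
  ],
  grip=-1,
)

```text
t: 11.65
tcp_pos: [0.4144, 0.3089, 0.2073]
tool_rot: [3.133, 0.004, 2.653]
wrist_force: [-0.2, -0.0, -0.0]
gripper_width: 0.997
gripper_force: 0.0
```

```bash
python3 - <<'E'
from h import *
go((.5925,-.037,.200))
save('side','s4',(180,130,340,250),4)
E
```

```text
tcp [0.4144 0.3089 0.2073] rpy [179.51   0.25 152.03] d(units) [-0.6389 -0.4442  0.0135] t 11.65 rows> 7.782624554705146 F [-0.2 -0.  -0. ] w 0.997
```

View pics/s4.png

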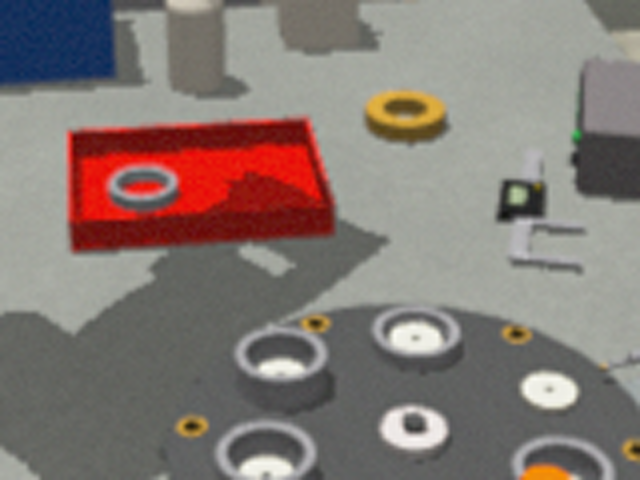

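Ring one lies flat in the left half of the tray at (143,187). On to the second, at (415,333).

>>> step_arm(
  motion=[
    [-0.0532,-0.037,0.001,0,0,0],
    [-0.0532,-0.037,0.001,0,0,0],
    [-0.0532,-0.037,0.001,0,0,0],
    [-0.0532,-0.037,0.001,0,0,0],
    [-0.0532,-0.037,0.001,0,0,0],
    [-0.0532,-0.037,0.001,0,0,0],
    [-0.0532,-0.037,0.001,0,0,0],
    [-0.0532,-0.037,0.001,0,0,0],
    [-0.0532,-0.037,0.001,0,0,0],
    [-0.0532,-0.037,0.001,0,0,0],
    [-0.0532,-0.037,0.001,0,0,0],
    [-0.0532,-0.037,0.001,0,0,0],
    [0,0,0,0,0,0],
    [0,0,0,0,0,0],
  ],
)

```text
t: 13.1
tcp_pos: [0.5891, -0.0389, 0.1946]
tool_rot: [-3.141, -0.002, 2.652]
wrist_force: [0.1, 0.6, -0.4]
gripper_width: 0.994
gripper_force: 0.0
```

```bash
python3 - <<'E'
from h import *
go((.5923,-.037,.061))
E
```

```text
tcp [ 0.5891 -0.0389  0.1946] rpy [-1.7996e+02 -1.3000e-01  1.5195e+02] d(units) [-0.0045  0.0065  0.2671] t 13.1 rows> 2.672144294113429 F [ 0.1  0.6 -0.4] w 0.994
```

>>> step_arm(
  motion=[
    [-0.0025,0.003,0.04,0,0,0],
    [-0.002,0.0035,0.05,0,0,0],
    [0,0,0.05,0,0,0],
    [0,0,0.05,0,0,0],
    [0,0,0.03,0,0,0],
    [0,0,0.02,0,0,0],
    [0,0,0.014,0,0,0],
    [0,0,0.006,0,0,0],
    [0,0,0,0,0,0],
    [0,0,0,0,0,0],
  ],
)

```text
t: 14.1
tcp_pos: [0.5941, -0.0367, 0.0664]
tool_rot: [3.141, 0.001, 2.653]
wrist_force: [-1.1, -0.1, 0.4]
gripper_width: 1.001
gripper_force: 0.0
```

```bash
python3 - <<'E'
from h import *
go((.5923,-.037,.061))
E
```

```text
tcp [ 0.5941 -0.0367  0.0664] rpy [1.7997e+02 7.0000e-02 1.5203e+02] d(units) [ 0.0029 -0.0023  0.0107] t 14.1 rows> 0.11346011226526478 F [-1.1 -0.1  0.4] w 1.001
```

>>> step_arm(
  motion=[
    [0.002,-0.002,0.01,0,0,0],
    [0,0,0,0,0,0],
    [0,0,0,0,0,0],
    [0,0,0,0,0,0],
    [0,0,0,0,0,0],
    [0,0,0,0,0,0],
    [0,0,0,0,0,0],
    [0,0,0,0,0,0],
  ],
  grip=1,
  newtons=40,
)

```text
t: 14.9
tcp_pos: [0.5922, -0.0372, 0.0612]
tool_rot: [-3.141, 0.0, 2.653]
wrist_force: [-2.8, -1.3, 6.5]
gripper_width: 0.707
gripper_force: 42.7
```

>>> step_arm(
  motion=[
    [0,0,-0.01,0,0,0],
    [0,0,-0.02,0,0,0],
    [0,0,-0.04,0,0,0],
    [0,0,-0.06,0,0,0],
    [0,0,-0.06,0,0,0],
    [0,0,-0.06,0,0,0],
    [0,0,-0.04,0,0,0],
    [0,0,0,0,0,0],
    [0,0,0,0,0,0],
  ],
)

```text
t: 15.8
tcp_pos: [0.592, -0.037, 0.2057]
tool_rot: [3.141, 0.0, 2.654]
wrist_force: [-0.5, -0.3, -2.7]
gripper_width: 0.71
gripper_force: 43.8
```

```bash
python3 - <<'E'
from h import *
go((.513,.3065,.200))
E
```

```text
tcp [ 0.592  -0.037   0.2057] rpy [1.7999e+02 3.0000e-02 1.5204e+02] d(units) [0.4617 0.5326 0.0113] t 15.8 rows> 7.049867517810422 F [-0.5 -0.3 -2.7] w 0.71
```

Held (payload visible in the force). Carrying it over.

>>> step_arm(
  motion=[
    [0.02,0.02,0,0,0,0],
    [0.042,0.0485,0,0,0,0],
    [0.042,0.0485,0,0,0,0],
    [0.042,0.0485,0,0,0,0],
    [0.042,0.0485,0,0,0,0],
    [0.042,0.0485,0,0,0,0],
    [0.042,0.0485,0,0,0,0],
    [0.042,0.0485,0,0,0,0],
    [0.042,0.0485,0,0,0,0],
    [0.042,0.0485,0,0,0,0],
    [0.042,0.0485,0,0,0,0],
    [0.0217,0.0276,0,0,0,0],
    [0,0,0,0,0,0],
    [0,0,0,0,0,0],
    [0,0,0,0,0,0],
  ],
)

```text
t: 17.3
tcp_pos: [0.513, 0.3054, 0.2051]
tool_rot: [-3.14, -0.0, 2.653]
wrist_force: [-0.1, 0.3, -0.9]
gripper_width: 0.706
gripper_force: 43.8
```

```bash
python3 - <<'E'
from h import *
go((.513,.3065,.003))
save('side','s5',(180,110,340,230),4)
E
```

```text
tcp [0.513  0.3054 0.2051] rpy [-1.7993e+02 -2.0000e-02  1.5199e+02] d(units) [0.001  0.0024 0.4043] t 17.3 rows> 4.04266662875878 F [-0.1  0.3 -0.9] w 0.706
```

View pics/s5.png

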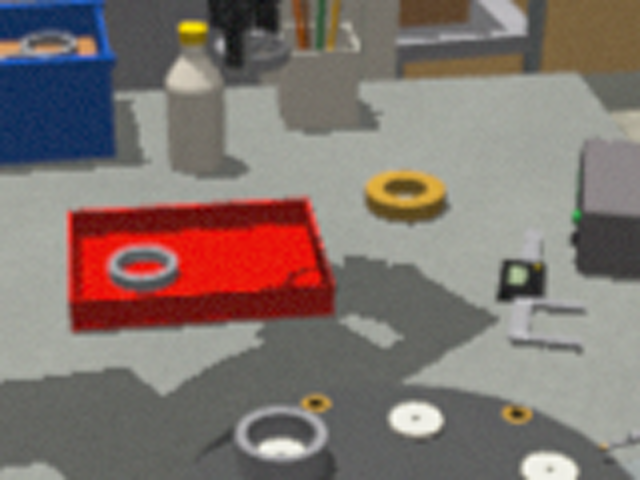

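The ring is held at (250,50), clear above the right half of the tray, and nest 60 is empty at (415,418). Lowering.

>>> step_arm(
  motion=[
    [0,0,0.04,0,0,0],
    [0,0,0.06,0,0,0],
    [0,0,0.06,0,0,0],
    [0,0,0.06,0,0,0],
    [0,0,0.06,0,0,0],
    [0,0,0.05,0,0,0],
    [0,0,0.03,0,0,0],
    [0,0,0.01,0,0,0],
    [0,0,0.006,0,0,0],
    [0,0,0.006,0,0,0],
    [0,0,0.006,0,0,0],
    [0,0,0.006,0,0,0],
    [0,0,0,0,0,0],
    [0,0,0,0,0,0],
  ],
)

```text
t: 18.75
tcp_pos: [0.5132, 0.3065, 0.0088]
tool_rot: [3.141, 0.0, 2.654]
wrist_force: [0.3, -1.2, -0.9]
gripper_width: 0.71
gripper_force: 43.8
```

>>> step_arm(
  motion=[
    [0,0,0.006,0,0,0],
    [0,0,0.005,0,0,0],
    [0,0,0.003,0,0,0],
    [0,0,0,0,0,0],
    [0,0,0,0,0,0],
  ],
)

```text
t: 19.25
tcp_pos: [0.5131, 0.3064, 0.0015]
tool_rot: [-3.141, -0.0, 2.654]
wrist_force: [-0.3, 0.3, -2.1]
gripper_width: 0.716
gripper_force: 43.8
```

>>> step_arm(
  motion=[
    [0,0,0,0,0,0],
    [0,0,0,0,0,0],
    [0,0,0,0,0,0],
    [0,0,0,0,0,0],
    [0,0,0,0,0,0],
    [0,0,-0.01,0,0,0],
    [0,0,-0.03,0,0,0],
    [0,0,-0.06,0,0,0],
    [0,0,-0.08,0,0,0],
    [0,0,-0.08,0,0,0],
    [0,0,-0.08,0,0,0],
    [0,0,-0.06,0,0,0],
    [0,0,0,0,0,0],
    [0,0,0,0,0,0],
  ],
  grip=-1,
)

```text
t: 20.65
tcp_pos: [0.5134, 0.3066, 0.2033]
tool_rot: [3.139, 0.001, 2.654]
wrist_force: [-0.3, -0.3, 0.1]
gripper_width: 0.997
gripper_force: 0.0
```

```bash
python3 - <<'E'
from h import *
go((.614,-.2775,.200))
im=r.get_image('top')[:,:,::-1].copy();ims=r.get_image('side')[:,:,::-1].copy()
a=cv2.resize(ims[140:210,190:280],(400,310),interpolation=2)
hs=cv2.cvtColor(ims,cv2.COLOR_BGR2HSV)
m=((hs[...,0]>4)&(hs[...,0]<16)&(hs[...,1]>180)&(hs[...,2]>110)).astype(np.uint8);m[:,:290]=0
ys,xs=np.nonzero(m);print(xs.min(),xs.max(),ys.min(),ys.max(),xs.mean())
for P in((.614,-.2775,.142),(.614,-.2775,.120)):print(proj('side',P))
b=cv2.resize(im[135:215,290:370],(310,310),interpolation=2);cv2.imwrite('pics/c5.png',np.hstack([a,b]))
t=cv2.cvtColor(im,cv2.COLOR_BGR2HSV);m=((t[...,0]>6)&(t[...,0]<16)&(t[...,1]>170)).astype(np.uint8)[160:185,335:360]
ys,xs=np.nonzero(m);print('top knob',xs.mean()+335,ys.mean()+160,len(xs)); print(onz('top',(xs.mean()+335,ys.mean()+160),.137))
E
```

```text
tcp [0.5134 0.3066 0.2033] rpy [1.7987e+02 8.0000e-02 1.5204e+02] d(units) [-0.7254 -0.9375  0.0056] t 20.65 rows> 11.853750082434823 F [-0.3 -0.3  0.1] w 0.997
309 322 247 262 315.3302752293578
[316.28209332 249.19790929]
[315.38196471 256.80254903]
top knob 344.6875 170.5625 16
[ 0.61552613 -0.27337954  0.137     ]
```

View pics/c5.png

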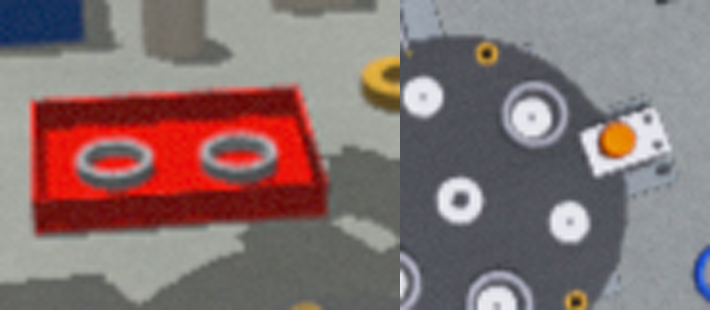

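Both rings lie flat in the tray at (115,162) and (238,156). In the top crop the knob is at (617,139), so at world (.6145,-.2775). Moving above it.

>>> step_arm(
  motion=[
    [-0.02,-0.027,0,0,0,0],
    [-0.0441,-0.0569,0,0,0,0],
    [-0.0441,-0.0569,0,0,0,0],
    [-0.0441,-0.0569,0,0,0,0],
    [-0.0441,-0.0569,0,0,0,0],
    [-0.0441,-0.0569,0,0,0,0],
    [-0.0441,-0.0569,0,0,0,0],
    [-0.0441,-0.0569,0,0,0,0],
    [-0.0441,-0.0569,0,0,0,0],
    [-0.0441,-0.0569,0,0,0,0],
    [-0.0441,-0.0569,0,0,0,0],
    [-0.0441,-0.0569,0,0,0,0],
    [-0.0441,-0.0569,0,0,0,0],
    [-0.0441,-0.0569,0,0,0,0],
    [-0.0441,-0.0569,0,0,0,0],
    [-0.0441,-0.0569,0,0,0,0],
    [-0.0441,-0.0569,0,0,0,0],
    [0,0,0,0,0,0],
    [0,0,0,0,0,0],
  ],
)

```text
t: 22.65
tcp_pos: [0.6124, -0.2785, 0.1999]
tool_rot: [-3.142, -0.003, 2.652]
wrist_force: [-0.4, -0.0, -0.1]
gripper_width: 1.0
gripper_force: 0.0
```

```bash
python3 - <<'E'
from h import *
go((.6145,-.2775,.108))
E
```

```text
tcp [ 0.6124 -0.2785  0.1999] rpy [-180.     -0.18  151.92] d(units) [-0.0034  0.0038  0.1839] t 22.65 rows> 1.8392414693637331 F [-0.4 -0.  -0.1] w 1.0
```

>>> step_arm(
  motion=[
    [-0.0017,0.0019,0.03,0,0,0],
    [-0.0017,0.0019,0.04,0,0,0],
    [0,0,0.04,0,0,0],
    [0,0,0.04,0,0,0],
    [0,0,0.024,0,0,0],
    [0,0,0.01,0,0,0],
    [0,0,0,0,0,0],
    [0,0,0,0,0,0],
  ],
)

```text
t: 23.45
tcp_pos: [0.6167, -0.2767, 0.1103]
tool_rot: [3.142, 0.001, 2.654]
wrist_force: [0.1, 0.5, 0.5]
gripper_width: 0.996
gripper_force: 0.0
```

```bash
python3 - <<'E'
from h import *
go((.6145,-.2775,.108))
save('side','s6',(255,170,375,300),4.5)
E
```

```text
tcp [ 0.6167 -0.2767  0.1103] rpy [1.8000e+02 6.0000e-02 1.5206e+02] d(units) [ 0.0032 -0.0034  0.0045] t 23.45 rows> 0.06494841055948564 F [0.1 0.5 0.5] w 0.996
```

View pics/s6.png

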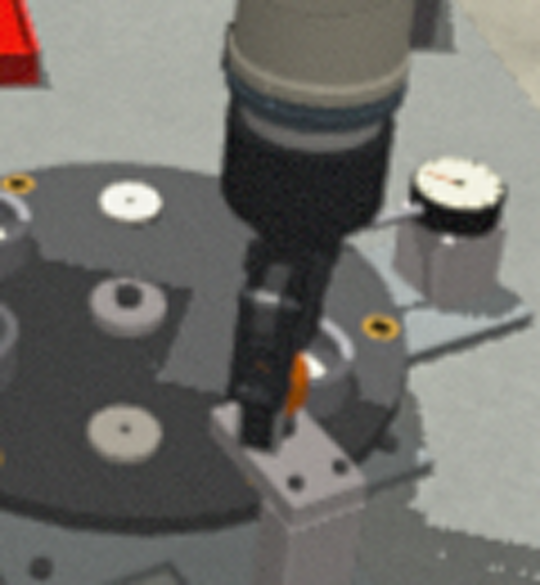

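The fingers straddle the knob (orange visible at (298,375)), with tips above the bracket arm. Closing.

>>> step_arm(
  motion=[
    [0.003,-0.003,0.003,0,0,0],
    [0,0,0,0,0,0],
    [0,0,0,0,0,0],
    [0,0,0,0,0,0],
    [0,0,0,0,0,0],
    [0,0,0,0,0,0],
    [0,0,0,0,0,0],
    [0,0,0,0,0,0],
    [0,0,0,0,0,0],
    [0,0,0,0,0,0],
  ],
  grip=1,
  newtons=90,
)

```text
t: 24.5
tcp_pos: [0.6143, -0.2776, 0.1088]
tool_rot: [-3.142, 0.0, 2.653]
wrist_force: [-2.9, 0.7, 5.2]
gripper_width: 0.361
gripper_force: 88.6
```

>>> step_arm(
  motion=[
    [0,0,-0.004,0,0,0],
    [0,0,-0.006,0,0,0],
    [0,0,-0.006,0,0,0],
    [0,0,-0.006,0,0,0],
    [0,0,-0.006,0,0,0],
    [0,0,0,0,0,0],
    [0,0,0,0,0,0],
  ],
)

```text
t: 25.2
tcp_pos: [0.6142, -0.2775, 0.1206]
tool_rot: [-3.141, -0.0, 2.653]
wrist_force: [4.7, -3.3, -15.2]
gripper_width: 0.359
gripper_force: 90.1
```

>>> step_arm(
  motion=[
    [0,0,-0.004,0,0,0],
    [0,0,-0.004,0,0,0],
    [0,0,-0.002,0,0,0],
    [0,0,0,0,0,0],
    [0,0,0,0,0,0],
    [0,0,0,0,0,0],
  ],
)

```text
t: 25.8
tcp_pos: [0.6141, -0.2775, 0.1249]
tool_rot: [-3.141, -0.001, 2.653]
wrist_force: [7.0, -5.1, -17.7]
gripper_width: 0.359
gripper_force: 90.9
```

>>> step_arm(
  motion=[
    [0,0,-0.002,0,0,0],
    [0,0,0,0,0,0],
    [0,0,0,0,0,0],
    [0,0,0,0,0,0],
    [0,0,0,0,0,0],
  ],
)

```text
t: 26.3
tcp_pos: [0.6141, -0.2775, 0.125]
tool_rot: [-3.141, -0.001, 2.654]
wrist_force: [10.4, -6.1, -24.9]
gripper_width: 0.358
gripper_force: 91.4
```

```bash
python3 - <<'E'
from h import *
go((.6141,-.2775,.125))
save('side','s7',(180,130,380,280),4)
E
```

```text
tcp [ 0.6141 -0.2775  0.125 ] rpy [-1.7999e+02 -5.0000e-02  1.5204e+02] d(units) [-0.0001 -0.     -0.0001] t 26.3 rows> 0.0014212991972451506 F [ 10.4  -6.1 -24.9] w 0.358
```

View pics/s7.png

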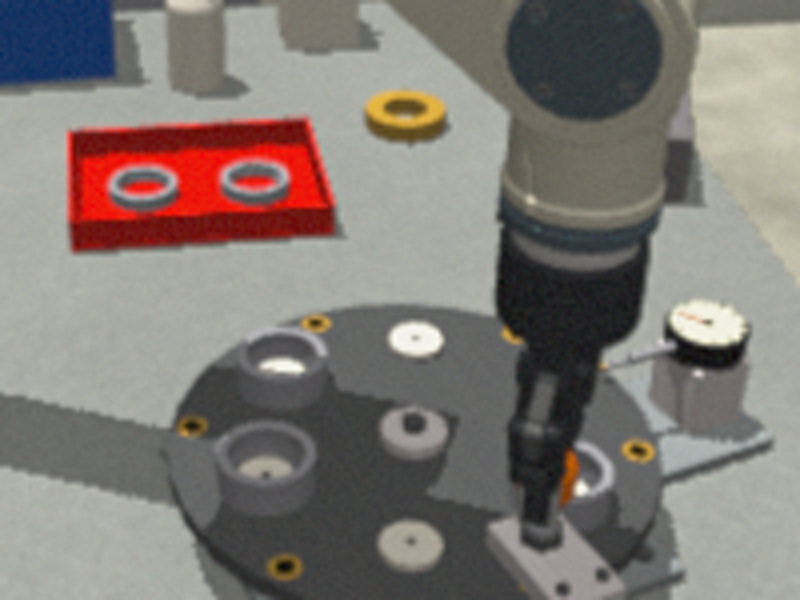

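The TCP held at 16.2 mm of lift while the force rose to 25 N, so the plunger is on its stop and the grip is holding. Both rings are in the tray at (143,187) and (255,181), and the good rings are still in their nests.

```bash
python3 -c "
from h import *
print(r.finish_job())"
```

```text
the job is handed in; nothing more can be done
None
```

I laid both narrow rings in the red tray without dropping them and handed the job in at about 26 s, with the plunger gripped and held on its stop (about 16 mm out); no verdict was returned.

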